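Set the hold-down screw of a circuit board test jig

TASK

The circuit board is loaded in the test jig. Swing the jig's steel arm round until it is home against its stop post, with the screw over the board, then turn the red thumbscrew clockwise until it seats on the board's green terminal block, and back it off a quarter turn so that its foot just clears the block. Finish while still gripping the thumbscrew there, so that I can nip up its locknut; leave the board in its nest and the things lying round the jig where they are.

Things in the scene. Friction and masses are not known exactly. Their poses are not given: they have to be found in the camera images.
- test_jig: Board test jig, fixed to the table: grey plate 150 x 198 mm, top at 20 mm, with a black board nest (x -65 to +9, y -49 to +49 mm, top 29 mm). Origin: on the table, z = 0, under the thumbscrew's axis when the arm is home; the plate spans x -88 to +62, y -79 to +119 mm. x points away from the robot, y left, z up, turned by its yaw. Nothing fixed to the plate is above 65 mm.
- pivot_axis (a point): Point on the arm's vertical pivot axis, on top of the dark steel column, 56 mm above the table; at x 0, y +85 mm in the jig's frame (same axes). A cap nut on the pivot reaches 74 mm. The stop post (12 mm thick, top at 64 mm) that the home arm leans on stands at x -18, y +60 mm in the jig's frame.
- swing_arm (a joint): Angle of the steel swing arm in rad: 0 = home against the stop post, pointing along the jig's -y from the pivot; grows as it swings open, counter-clockwise from above, towards the jig's +x. A flat bar 24 mm wide, 50 to 62 mm above the table, with a round end 135 mm from the pivot; the screw sits at 85 mm and the bar is bare beyond 103 mm. It stays where it is left; about 4 N at its end moves it.
- bar_end (a point): Point on the bare end of the swing arm, 118 mm from the pivot axis, at mid thickness (56 mm above the table). Its y axis points along the arm towards the pivot.
- screw (a joint): Thumbscrew angle in rad above its seat: 0 = seated (it stops dead there, its foot on the terminal block); it grows as the screw is backed off, counter-clockwise from above; a quarter turn is 1.571. Friction about 0.05 N m; it rises 2 mm a turn. It starts 2 to 2.8 rad off its seat.
- wing_head: Red wing head of the thumbscrew: upright flat wings 40 mm wide, 21 mm high (8 below to 12 mm above the origin), 10 mm thick. Origin: on the screw's axis, 100 mm above the table when seated. z is that axis (up), x runs along the wings' width (white dot on the +x edge), y is square to their flat faces. Below is a 10 mm stem, then a 19 mm locknut 26 mm below the origin. Screw seated and arm home: its x is the jig's x.
- control_board: Blue circuit board, 62 x 86 mm, lying loose in the nest with its green terminal block under the screw. Origin: centre of its underside, 24 mm above the table; its components reach up to 37 mm.
- screwdriver: Blue screwdriver, 153 x 23 x 22 mm, lying to the right of the jig; origin under its middle, x axis along it. To be left alone.
- flux_bottle: Green and yellow plastic bottle, 140 x 34 x 29 mm, lying to the left of the jig; origin under its middle, x axis along it. To be left alone.
- tweezers: Steel tweezers, 122 x 10 x 8 mm, lying behind the jig; origin under its middle, x axis along it. To be left alone.
Not all that is in view belongs to the job. Of the things like the control_board, leave any that is white or yellow; of the rest the larger one is meant.

How it is judged:
By the outcome, as a careful person would: the job done as asked, in the order asked, and still so for the second after the job is handed in, while the arm keeps its last pose, push and grip.
It also fails if it takes over 72 s, if anything falls off the work surface, if the arm or the gripper's body presses on something with over 40 N, if the wrist force passes 120 N, or if a joint passes its speed limit or range.

ROBOT

A 6-joint arm with a two-finger parallel gripper is mounted at the origin on a cart in front of the work surface, level with it; the furniture and walls round the work are solid. World frame = base frame: x ahead of the robot, y to its left, z up, the work surface at z = 0. Lengths are in m, angles in rad, forces in N, time in s.
With the tool pointing down it reaches from about 0.425 to 0.95 m from the base axis. Payload 3.5 kg.
Tool frame: the origin (TCP) lies midway between the tips of the shut fingers; the grasp point (between the pads) lies 19 mm behind it (ctrl.pinch_z is the distance from the TCP to the grasp point, in m); z points along the fingers, y is the line along which they close (so a half turn about z gives the same grasp; the last joint's range is limited). The gripper opens to 85 mm and grips with 20 to 120 N. Pads are 22 mm wide; open, the fingers measure 114 mm over their backs; the gripper's body (76 mm by 85 mm) begins 54 mm behind the grasp point. The pads swing forward as they close: fully open they stand 13 mm farther back than shut.
Start: joints at [1.07, 0.286, 1.577, -0, 1.279, -0.15], TCP at [0.232, 0.634, 0.21] pointing down, gripper open.
Joint ranges: [-2.77, 2.77], [-0.9, 2.22], [0.21, 2.48], [-1.53, 4.67], [0.24, 2.81], [-2.84, 2.84]. Speed limits (rad/s): [2.79, 2.79, 3.14, 3.14, 3.14, 3.14].

INTERFACE

Orientations are given as a unit quaternion [x, y, z, w].
In Python, from plant import get_state, viewer, sign_off, ctrl gives the robot as it stands. The module is installed in compiled form; this text tells all that it offers.
- The arm moves only by the shell command python3 -m handwheel 'ROWS' [FORCE]. ROWS is JSON, a list that holds one entry, the list of rows, each a list of 5 numbers: the finger opening in m, from 0 to 0.0854, then the shift along the tool's x, y, z in m, then the turn about the tool's z in degrees. In form: [[[claw, x, y, z, spin], ...]]. A call has 1 to 12 rows; each row shifts and turns the commanded pose from where the row before left it, along the tool's axes as they then stand; what a row does not reach is not made up. A row lasts 1/12 s, in which the tool goes at most 41.7 mm and 7.16 degrees, less where a joint would pass 70% of its speed; a pose out of reach is approached as far as the arm can. A call is refused whole if a number of a shift passes 0.0417 or a number of a turn 7.16, either way. A call with a gripper value outside its range is refused whole. The fingers move at their own pace and stop on an object; FORCE is the grip in N (left out, the last holds). Time passes only in rows, so rows that do not move let the fingers close. It gives the time, the measured TCP pose, the force, the opening and the grip force at its end, in the units of the state.
- get_state(): the state, without advancing time (a new reading comes with each control period).
- viewer.read_camera(name): name is "scene" or "top" or "wrist"; returns the picture (480x640x3 uint8, blue, green, red); there is no depth.
- viewer.camera_params(name): a dict with "fov_y" (degrees; the focal length in pixels is half the picture's height over the tangent of half this angle, whatever the lens; pixels are square), "cx", "cy" (the principal point, pixels), "xyz" and "attitude" of the camera in the world; the wrist camera has in their place "hand_eye" (4x4, takes a point from camera to tool coordinates, whose origin is the TCP and whose axes are the flange's). Camera axes: x right, y up, looking along -z (the intrinsics and any distortion apply to the point x, -y, -z); pixel columns grow to the right and rows downward; lengths in m; the calibration is good to about 2 mm. A picture is of the moment at which its call begins: read the wrist's pose just before it. camera_params takes no time and is no camera call.
- sign_off(): hands the job in; it is judged then, once.
Trained networks look in the newest picture that a camera, given by its name, has taken for a name from the list of things; names that differ only in an ending like _2 or _b are one class to them, and where a whole thing is asked for, a point or a joint stands for the part that bears it (a point fixed in the world has none). Each returns a list of dicts, best first, with "confidence" (0 to 1); they miss things now and then, are a little off and sometimes report something else, mostly with a low value. They report only what shows in the picture. A call takes as long as a camera call. They do not tell look-alikes from the thing itself.
- viewer.look_for(camera, name): "extent" ([left, top, width, height] as shares, 0 to 1, of the picture: columns of its width, rows of its height, round what is visible of it).
- viewer.outline_of(camera, name): "mask" (480x640 bool, what is visible of it) and "extent" ([left, top, width, height] as shares, 0 to 1, of the picture: columns of its width, rows of its height, round what is visible of it).
- viewer.pinpoint(camera, name): "xy" ([column, row] as shares, 0 to 1, of the picture: columns of its width, rows of its height: a listed point, or the origin of a listed thing).
The state is a dict: "time": time; "qpos": joint angles; "dq": joint speeds; "joint_efforts": joint torques, N m; "eef_pos": TCP position; "tcp_rot": TCP orientation; "contact_force": force on the tool from outside, world axes, zero at the start; "wrist_torque": the same for the moment, N m; "opening": opening from 0.0 (shut) to 1.0 (fully open); "finger_force": force on a finger pad.
Only numpy, scipy, OpenCV 4.12 (cv2) and the standard library are available. Lean on these libraries where they do the work, as an engineer would, in place of code of your own. Each camera call takes 0.05 s, during which the arm holds its last target. There are 200 camera calls.

## Working session

There is one attempt and no reset: what is moved stays moved. The work goes in short steps, Python scripts to look and compute and a shell command to move; the robot and the scene stay as the last step left them, time stands still between calls to the robot, and variables do not carry over. Pictures are saved under pics/ and viewed, at most 10 in all, crops included, and the job is handed in when it is done.

```bash
mkdir -p pics
cat > h.py <<'E'
import numpy as np, cv2
from scipy.spatial.transform import Rotation as R
from plant import get_state, viewer, ctrl
def cam(n):
    p=viewer.camera_params(n); f=240/np.tan(np.radians(p['fov_y'])/2)
    if 'hand_eye' in p:
        s=get_state(); T=np.eye(4); T[:3,:3]=R.from_quat(s['tcp_rot']).as_matrix(); T[:3,3]=s['eef_pos']
        M=T@np.array(p['hand_eye'])
    else:
        M=np.eye(4); a=np.array(p['attitude']); M[:3,:3]=R.from_quat(a).as_matrix() if a.size==4 else a; M[:3,3]=p['xyz']
    return p,f,M
def ray(n,px,z,c=None):
    p,f,M=c or cam(n); d=M[:3,:3]@np.array([(px[0]-p['cx'])/f,-(px[1]-p['cy'])/f,-1]); o=M[:3,3]
    return o+d*(z-o[2])/d[2]
def proj(n,P,c=None):
    p,f,M=c or cam(n); q=M[:3,:3].T@(np.array(P)-M[:3,3]); return [p['cx']-f*q[0]/q[2], p['cy']+f*q[1]/q[2]]
E
python3 - <<'E'
from h import *
for n in ['scene','top','wrist']:
    p=viewer.camera_params(n); print(n,p); im=viewer.read_camera(n); cv2.imwrite(f'pics/{n}0.png',im)
    for t in ['pivot_axis','bar_end','wing_head','control_board','test_jig','screwdriver','flux_bottle','tweezers']:
        r=viewer.pinpoint(n,t); print(n,t,[(round(a['confidence'],2),(np.array(a['xy'])*[640,480]).round(1).tolist()) for a in r[:3]])
s=get_state();print(s)
E
```

```text
scene {'fov_y': 45.61659352346229, 'cx': 317.27993870018395, 'cy': 244.85726538770467, 'xyz': array([-0.32235852, -0.84232564,  0.64516653]), 'attitude': array([ 0.48103024, -0.21722837, -0.34248628,  0.77725471])}
scene pivot_axis [(0.76, [275.7, 254.6])]
scene bar_end [(0.62, [324.9, 248.6])]
scene wing_head [(0.72, [313.5, 229.4])]
scene control_board [(0.87, [453.6, 327.8]), (0.67, [301.4, 283.1]), (0.59, [303.5, 345.7])]
scene test_jig [(0.37, [273.5, 252.0])]
scene screwdriver [(0.57, [370.5, 321.3])]
scene flux_bottle [(0.91, [268.1, 232.0])]
scene tweezers [(0.67, [327.4, 265.5])]
top {'fov_y': 55.95614584178756, 'cx': 310.30040524217196, 'cy': 237.95021356784787, 'xyz': array([ 0.32017953, -0.13140738,  0.94742573]), 'attitude': array([ 0.069221  , -0.06518064, -0.69986014,  0.70792353])}
top pivot_axis [(0.6, [251.0, 249.1])]
top bar_end [(0.97, [283.3, 198.6])]
top wing_head [(0.7, [253.1, 246.8]), (0.55, [272.7, 208.1])]
top control_board [(0.94, [299.0, 256.0]), (0.91, [364.1, 329.5]), (0.72, [386.2, 216.2])]
top test_jig [(0.57, [297.2, 243.2])]
top screwdriver [(0.89, 
[... 737 characters left out ...]
': array([ 1.06999039e+00,  2.86306663e-01,  1.57667399e+00, -6.70266058e-07,
        1.27859552e+00, -1.50002289e-01]), 'dq': array([-1.32937162e-03,  2.68843587e-04, -2.43166913e-03,  3.65003234e-05,
        2.74599521e-04,  1.62885250e-03]), 'joint_efforts': array([-1.93401406e-04, -4.05958414e+01, -2.92929572e+01, -1.47920878e-04,
        5.81006134e-04,  5.61941533e-06]), 'eef_pos': array([0.23193864, 0.63389866, 0.20953452]), 'tcp_rot': array([1.74503715e-01, 9.84656515e-01, 7.70536373e-06, 2.93847572e-06]), 'contact_force': array([ 0.06523927, -0.3933776 , -0.02039533]), 'wrist_torque': array([ 0.0334229 , -0.02173246, -0.01620881]), 'finger_force': 0.0, 'opening': 1.0018168098153564}
```

```bash
ls -la pics
```

```text
total 1576
drwxr-xr-x 2 agent agent   4096 Dec  3 17:38 .
drwxr-xr-x 3 agent agent   4096 Dec  3 17:38 ..
-rw-r--r-- 1 agent agent 511509 Dec  3 17:38 scene0.png
-rw-r--r-- 1 agent agent 565149 Dec  3 17:38 top0.png
-rw-r--r-- 1 agent agent 526233 Dec  3 17:38 wrist0.png
```

View pics/top0.png

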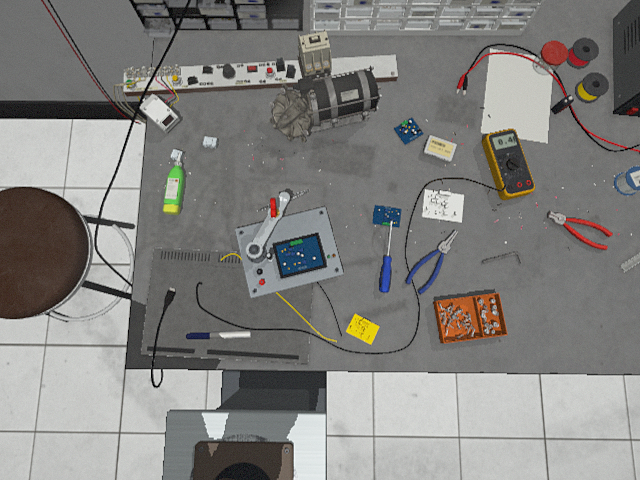

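Run:
```python
from h import *
c=cam('top')
for n,px,z in [('pivot',(251,249),.056),('barend',(283.3,198.6),.056),('wing',(253.1,246.8),.1),('wing2',(272.7,208.1),.1),('b1',(299,256),.024),('b2',(364,329.5),.0),('b3',(386,216),.0),('jig',(297,243),0),('drv',(386.8,255.8),0),('bot',(178.8,186),0)]: print(n,ray('top',px,z,c).round(4))
c=cam('scene')
for n,px,z in [('pivot',(275.7,254.6),.056),('barend',(324.9,248.6),.056),('wing',(313.5,229.4),.1),('b',(301.4,283.1),.024)]: print(n,ray('scene',px,z,c).round(4))
im=cv2.imread('pics/top0.png'); cv2.imwrite('pics/topc.png',cv2.resize(im[130:350,160:420],None,fx=3,fy=2.7,interpolation=2))
```

```text
pivot [ 0.4681 -0.0069  0.056 ]
barend [ 0.5732 -0.0691  0.056 ]
wing [ 0.4651 -0.0169  0.1   ]
wing2 [ 0.5415 -0.0521  0.1   ]
b1 [ 0.4599 -0.1021  0.024 ]
b2 [ 0.3124 -0.2375  0.    ]
b3 [ 0.5527 -0.2874  0.    ]
jig [ 0.4914 -0.0967  0.    ]
drv [ 0.466  -0.2873  0.    ]
bot [0.6152 0.1641 0.    ]
pivot [ 0.4646 -0.0103  0.056 ]
barend [ 0.5628 -0.0713  0.056 ]
wing [ 0.5521 -0.0452  0.1   ]
b [ 0.4515 -0.1024  0.024 ]
```

The top view shows the jig at about (290,250) with its arm open, pivot at about (251,250) and bare end at about (284,197). The candidates for the board are:
- blue, in the nest: (299,256)
- blue, small: (387,216) and (408,130)
- white: (443,205)
- yellow: (363,329)

The nest one is the largest blue one, so it fits. I'll confirm that in the crop.

View pics/topc.png

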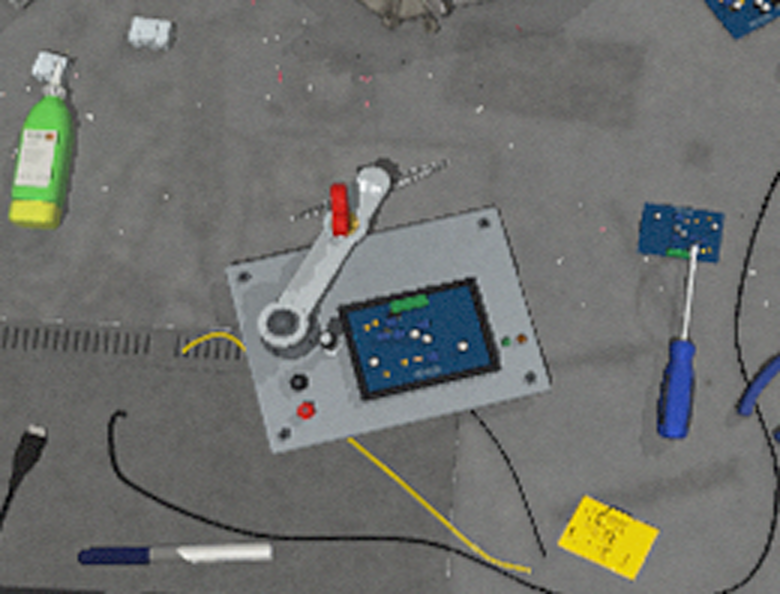

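Run:
```python
from h import *
# tool shift for target
s=get_state(); t=np.array([.51,-.05,.26]); print(R.from_quat(s['tcp_rot']).inv().apply(t-s['eef_pos']))
c=cam('top')
for a in [(235,222),(325,207),(343,268),(253,298)]: print(ray('top',a,.02,c).round(3))
```

```text
[-0.49615016 -0.54668983 -0.0504728 ]
[0.531 0.034 0.02 ]
[ 0.566 -0.155  0.02 ]
[ 0.436 -0.193  0.02 ]
[ 0.373 -0.01   0.02 ]
```

The crop confirms it: the large blue board is in the nest with its green terminal at about (410,303), and the arm is open with red wings along world x. Moving above the jig.

```bash
python3 -m handwheel '[[[0,-0.0207,-0.0228,-0.0021,0],[0,-0.0207,-0.0228,-0.0021,0],[0,-0.0207,-0.0228,-0.0021,0],[0,-0.0207,-0.0228,-0.0021,0],[0,-0.0207,-0.0228,-0.0021,0],[0,-0.0207,-0.0228,-0.0021,0],[0,-0.0207,-0.0228,-0.0021,0],[0,-0.0207,-0.0228,-0.0021,0],[0,-0.0207,-0.0228,-0.0021,0],[0,-0.0207,-0.0228,-0.0021,0],[0,-0.0207,-0.0228,-0.0021,0],[0,-0.0207,-0.0228,-0.0021,0]]]' 40
python3 -m handwheel '[[[0,-0.0207,-0.0228,-0.0021,0],[0,-0.0207,-0.0228,-0.0021,0],[0,-0.0207,-0.0228,-0.0021,0],[0,-0.0207,-0.0228,-0.0021,0],[0,-0.0207,-0.0228,-0.0021,0],[0,-0.0207,-0.0228,-0.0021,0],[0,-0.0207,-0.0228,-0.0021,0],[0,-0.0207,-0.0228,-0.0021,0],[0,-0.0207,-0.0228,-0.0021,0],[0,-0.0207,-0.0228,-0.0021,0],[0,-0.0207,-0.0228,-0.0021,0],[0,-0.0207,-0.0228,-0.0021,0]]]'
python3 -m handwheel '[[[0,0,0,0,6.4],[0,0,0,0,6.4],[0,0,0,0,6.4],[0,0,0,0,6.4],[0,0,0,0,6.4],[0,0,0,0,0],[0,0,0,0,0]]]'
python3 - <<'E'
from h import *
c=cam('wrist'); im=viewer.read_camera('wrist'); cv2.imwrite('pics/w1.png',im)
for n,z in [('pivot_axis',.056),('bar_end',.056),('wing_head',.1008),('control_board',.024),('test_jig',0)]:
    for a in viewer.pinpoint('wrist',n)[:2]:
        px=np.array(a['xy'])*[640,480]; print(n,round(a['confidence'],2),px.round(),ray('wrist',px,z,c).round(4))
print(get_state()['qpos'])
E
```

```text
time: 2.35
eef_pos: [0.3715, 0.2902, 0.2351]
tcp_rot: [0.174, 0.985, 0.0, 0.0]
contact_force: [0.6, 0.2, 0.6]
opening: 0.002
finger_force: 0.0
time: 3.35
eef_pos: [0.5108, -0.0523, 0.2603]
tcp_rot: [0.175, 0.985, -0.0, 0.0]
contact_force: [0.8, 0.4, -0.0]
opening: -0.004
finger_force: 0.0
time: 3.93
eef_pos: [0.5104, -0.0507, 0.26]
tcp_rot: [0.438, 0.899, 0.0, 0.0]
contact_force: [-0.2, -0.1, 0.1]
opening: -0.002
finger_force: 0.0
pivot_axis 0.91 [310. 154.] [ 0.4649 -0.0148  0.056 ]
bar_end 0.64 [359. 256.] [ 0.5737 -0.0685  0.056 ]
wing_head 0.85 [352. 240.] [ 0.5448 -0.0515  0.1008]
control_board 0.95 [108. 221.] [ 0.3257 -0.2215  0.024 ]
control_board 0.69 [263. 211.] [ 0.4609 -0.1008  0.024 ]
test_jig 0.83 [292. 220.] [ 0.4958 -0.0944  0.    ]
[-2.96947297e-01 -1.13449209e-01  1.91215263e+00  3.99832046e-06
  1.34284429e+00 -9.59327787e-01]
```

View pics/w1.png

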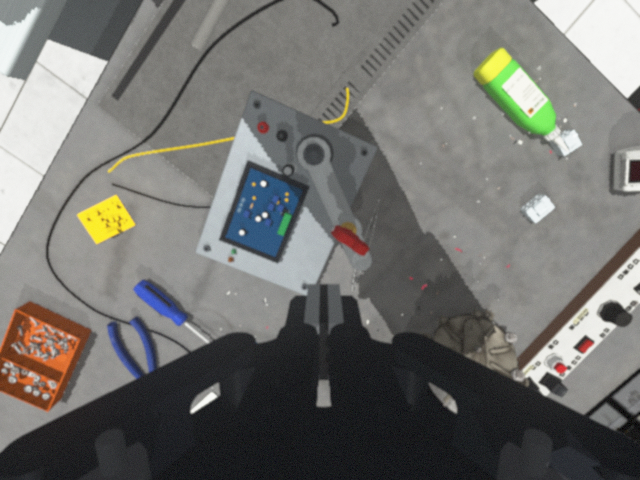

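Run:
```python
from h import *
P=np.array([.466,-.0115]); c=cam('wrist')
for yaw in [15,17,19]:
  y=np.radians(yaw); J=np.array([[np.cos(y),-np.sin(y)],[np.sin(y),np.cos(y)]])
  f=lambda a,b:P+J@np.array([a,b-.085])
  print(yaw,[np.round(proj('wrist',[*f(a,b),.02],c)).tolist() for a,b in [(-.088,-.079),(.062,-.079),(.062,.119),(-.088,.119)]])
```

```text
15 [[194.0, 251.0], [309.0, 296.0], [378.0, 144.0], [250.0, 87.0]]
17 [[198.0, 255.0], [314.0, 296.0], [377.0, 142.0], [248.0, 89.0]]
19 [[202.0, 259.0], [319.0, 296.0], [377.0, 139.0], [246.0, 92.0]]
```

The view shows pivot (314,152), wings (350,239) and board (263,211), with plate corners matching yaw ≈ 17°. The arm is about 43° open. I'll go beside the bar's outer side.

```bash
python3 -m handwheel '[[[0,0,0,0,-5.5],[0,0,0,0,-5.5],[0,0,0,0,-5.5],[0,0,0,0,-5.5],[0,-0.0207,0.0189,0,0],[0,-0.0207,0.0189,0,0],[0,-0.0207,0.0189,0,0],[0,0,0,0.03,0],[0,0,0,0.03,0],[0,0,0,0.03,0],[0,0,0,0,0],[0,0,0,0,0]]]'
python3 - <<'E'
from h import *
c=cam('wrist'); im=viewer.read_camera('wrist'); cv2.imwrite('pics/w2.png',im)
for n,z in [('pivot_axis',.056),('bar_end',.056),('wing_head',.1008),('control_board',.024)]:
    for a in viewer.pinpoint('wrist',n)[:2]:
        px=np.array(a['xy'])*[640,480]; print(n,round(a['confidence'],2),px.round(),ray('wrist',px,z,c).round(4))
e=get_state()['eef_pos'];print(e, proj('wrist',[e[0],e[1],.056],c))
E
```

```text
time: 5.23
eef_pos: [0.5913, -0.0325, 0.168]
tcp_rot: [0.259, 0.966, -0.0, -0.002]
contact_force: [0.2, -0.5, 0.9]
opening: 0.0
finger_force: 0.0
pivot_axis 0.61 [261.  71.] [ 0.4666 -0.0127  0.056 ]
pivot_axis 0.32 [293. 226.] [ 0.5758 -0.0523  0.056 ]
bar_end 0.65 [273. 235.] [ 0.5738 -0.0705  0.056 ]
wing_head 0.88 [263. 201.] [ 0.5443 -0.052   0.1008]
wing_head 0.3 [179. 131.] [ 0.4806 -0.074   0.1008]
control_board 0.75 [ 92. 307.] [ 0.5526 -0.2675  0.024 ]
control_board 0.58 [173. 132.] [ 0.4615 -0.1037  0.024 ]
[ 0.594104   -0.0331729   0.17290538] [np.float64(325.0513192192281), np.float64(233.56783773644878)]
```

View pics/w2.png

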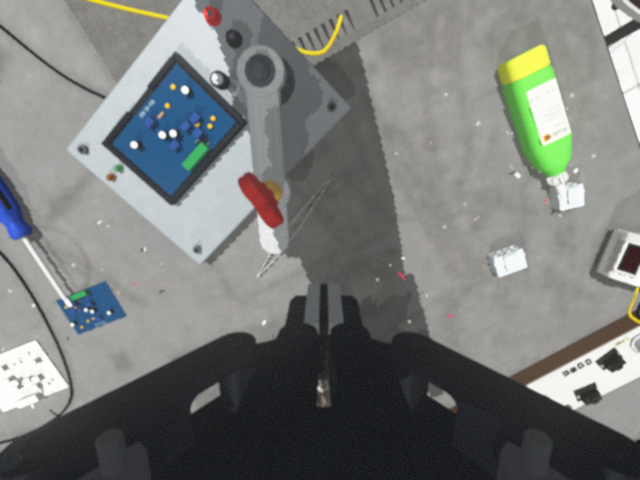

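The bar's end is at (272,240) and the closed fingers will come down about 45 mm to its outer side, clear of it. Descending and starting the push.

```bash
python3 -m handwheel '[[[0,0,0,0.029,0],[0,0,0,0.029,0],[0,0,0,0.029,0],[0,0,0,0.029,0],[0,0,0,0,0],[0,0,-0.007,0,0],[0,0,-0.007,0,0],[0,0,-0.004,0,0],[0,0,0,0,0]]]'
python3 -m handwheel '[[[0,-0.0014,-0.0075,0,3.6],[0,-0.0014,-0.0075,0,3.6],[0,-0.0014,-0.0075,0,3.6],[0,-0.0014,-0.0075,0,3.6],[0,-0.0014,-0.0075,0,3.6],[0,-0.0014,-0.0075,0,3.6],[0,-0.0014,-0.0075,0,3.6],[0,-0.0014,-0.0075,0,3.6],[0,0,0,0,0]]]'
python3 - <<'E'
from h import *
im=viewer.read_camera('top')
c=cam('top')
for n,z in [('pivot_axis',.056),('bar_end',.056),('wing_head',.1008)]:
    for a in viewer.pinpoint('top',n)[:2]:
        px=np.array(a['xy'])*[640,480]; print(n,round(a['confidence'],2),px.round(),ray('top',px,z,c).round(4))
c=cam('wrist');viewer.read_camera('wrist')
for n,z in [('pivot_axis',.056),('bar_end',.056),('wing_head',.1008)]:
    for a in viewer.pinpoint('wrist',n)[:2]:
        px=np.array(a['xy'])*[640,480]; print(n,round(a['confidence'],2),px.round(),ray('wrist',px,z,c).round(4))
E
```

```text
time: 6.23
eef_pos: [0.585, -0.0498, 0.0567]
tcp_rot: [0.26, 0.966, -0.0, 0.002]
contact_force: [-0.1, 0.8, -0.5]
opening: -0.002
finger_force: 0.0
time: 6.98
eef_pos: [0.5517, -0.1007, 0.0555]
tcp_rot: [0.493, 0.87, 0.0, 0.001]
contact_force: [0.5, 0.1, -0.3]
opening: 0.001
finger_force: 0.0
pivot_axis 0.86 [256.  16.] [ 0.4675 -0.0132  0.056 ]
bar_end 0.58 [394. 251.] [ 0.5723 -0.0671  0.056 ]
wing_head 0.87 [374. 213.] [ 0.5434 -0.0522  0.1008]
```

Run:
```python
from h import *
a=viewer.read_camera('wrist'); b=viewer.read_camera('scene'); print(get_state()['eef_pos'],get_state()['contact_force'])
cv2.imwrite('pics/m1.png',np.hstack([cv2.resize(a,(400,300)),cv2.resize(b[190:310,240:400],(400,300))]))
```

```text
[ 0.55153412 -0.09929446  0.05385995] [-0.13783041 -0.26863764  0.2250748 ]
```

View pics/m1.png

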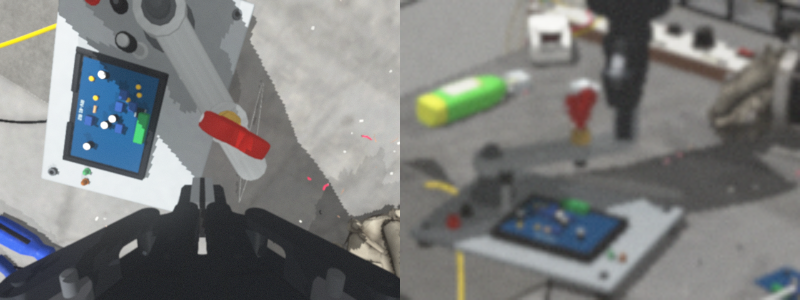

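Run:
```python
from h import *
e=get_state()['eef_pos']
for n in ['scene','wrist','top']: print(n,proj(n,e),proj(n,[.574,-.07,.056]),proj(n,[.466,-.0125,.056]))
for n in ['scene','top']: viewer.read_camera(n); print([(round(a['confidence'],2),np.round(np.array(a['xy'])*[640,480])) for a in viewer.pinpoint(n,'bar_end')])
a=viewer.read_camera('scene'); cv2.imwrite('pics/m2.png',cv2.resize(a[170:320,230:430],(800,600),interpolation=cv2.INTER_CUBIC))
```

```text
scene [np.float64(330.8590944451576), np.float64(254.88054351450361)] [np.float64(327.67323197128314), np.float64(246.84621399945868)] [np.float64(276.81519668056904), np.float64(254.69544922096796)]
wrist [np.float64(323.8661701334728), np.float64(283.21127221390793)] [np.float64(394.65539112188407), np.float64(259.20747626689075)] [np.float64(254.0798593371835), np.float64(13.139555395046557)]
top [np.float64(297.92226420142765), np.float64(209.31065142382525)] [np.float64(283.7531653976274), np.float64(198.24187038544423)] [np.float64(253.77825086613518), np.float64(250.0647339026656)]
[(0.9, array([326., 246.])), (0.57, array([302., 283.]))]
[]
```

View pics/m2.png

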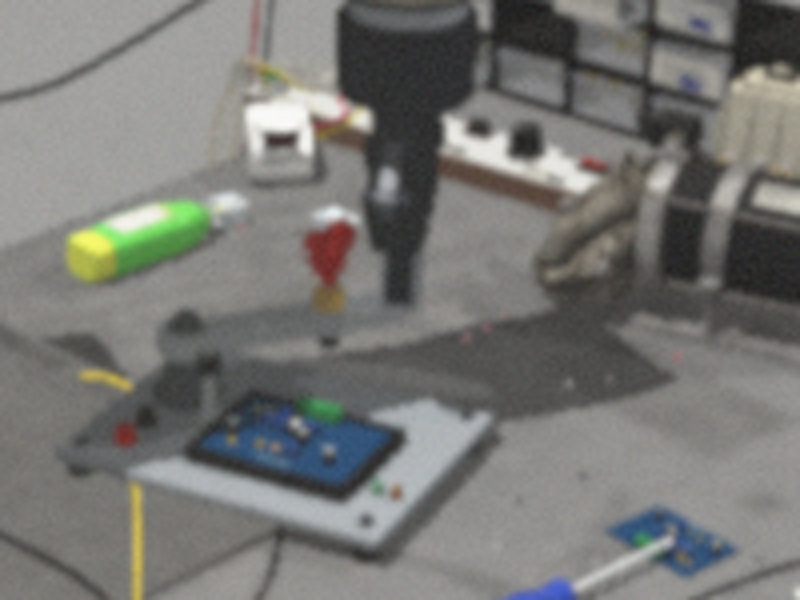

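Run:
```python
from h import *
print(ctrl.pinch_z,[a for a in dir(ctrl) if a[0]!='_'])
a=viewer.read_camera('wrist')
cv2.imwrite('pics/m3.png',cv2.resize(a[200:350,220:420],(800,600),interpolation=cv2.INTER_CUBIC))
M=cam('wrist')
s=get_state(); r=R.from_quat(s['tcp_rot'])
for z in [0,-.01,-.02,-.03]: print(z,[np.round(proj('wrist',s['eef_pos']+r.apply([x,0,z]),M),1) for x in (.011,0,-.011)],np.round(proj('scene',s['eef_pos']+r.apply([0,0,z])),1))
```

```text
0.0187 ['Unreachable', 'pinch_z']
0 [array([323.9, 262.5]), array([323.9, 283.2]), array([323.9, 303.2])] [330.9 254.9]
-0.01 [array([323.9, 269.6]), array([323.9, 291.4]), array([323.9, 312.4])] [331. 251.]
-0.02 [array([323.9, 277.6]), array([323.9, 300.6]), array([323.9, 322.6])] [331.1 247. ]
-0.03 [array([323.9, 286.7]), array([323.9, 310.9]), array([323.9, 334.2])] [331.1 243. ]
```

View pics/m3.png

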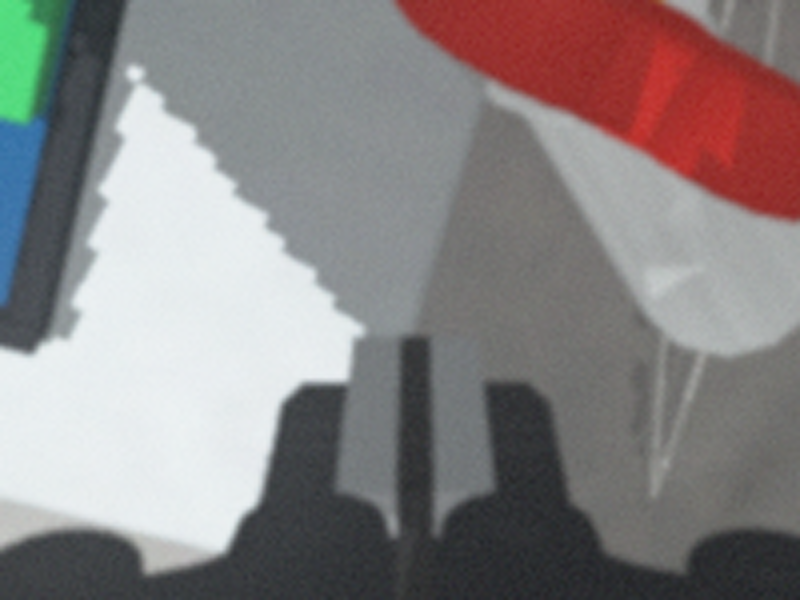

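The closed fingertips end about 22 mm behind the reported TCP: wrist row 284, scene row 246. They passed over the bar, which has not moved (end still at scene (326,246)). Going back the way I came, 20 mm higher, then lower down.

```bash
python3 -m handwheel '[[[0,0,0,-0.02,0],[0,-0.003,0.0075,0,-3.6],[0,0.0015,0.0078,0,-3.6],[0,0.0015,0.0078,0,-3.6],[0,0.0015,0.0078,0,-3.6],[0,0.0015,0.0078,0,-3.6],[0,0.0015,0.0078,0,-3.6],[0,0.0015,0.0078,0,-3.6],[0,0.0015,0.0078,0,-3.6],[0,-0.002,0.012,0,0],[0,0,0,0,0],[0,0,0,0,0]]]'
python3 - <<'E'
from h import *
s=get_state(); r=R.from_quat(s['tcp_rot'])
v=r.inv().apply(s['eef_pos']-np.array([.466,-.0125,0])); print(s['eef_pos'],v,'bar',r.inv().apply(np.array([.574,-.07,0])-np.array([.466,-.0125,0])))
E
```

```text
time: 8.78
eef_pos: [0.5981, -0.0425, 0.074]
tcp_rot: [0.26, 0.966, -0.0, 0.0]
contact_force: [0.4, -0.1, -0.6]
opening: 0.0
finger_force: 0.0
[ 0.59805432 -0.04252575  0.07395807] [-0.12931349  0.04025975 -0.07393821] bar [-1.22272523e-01  4.43616030e-03  2.35080947e-05]
```

```bash
python3 -m handwheel '[[[0,0,0,0.021,0],[0,0,0,0.021,0],[0,0,0,0,0],[0,0.003,-0.006,0,0],[0,0,-0.006,0,0],[0,0,0,0,0]]]'
python3 -m handwheel '[[[0,-0.0012,-0.0079,0,3.6],[0,-0.0012,-0.0079,0,3.6],[0,-0.0012,-0.0079,0,3.6],[0,0,0,0,0]]]'
python3 - <<'E'
from h import *
c=cam('wrist');viewer.read_camera('wrist')
for n,z in [('pivot_axis',.056),('bar_end',.056),('wing_head',.1008)]:
    for a in viewer.pinpoint('wrist',n)[:2]:
        px=np.array(a['xy'])*[640,480]; print(n,round(a['confidence'],2),px.round(),ray('wrist',px,z,c).round(4))
s=get_state(); print(s['eef_pos'],s['contact_force'])
E
```

```text
time: 9.28
eef_pos: [0.5893, -0.0525, 0.0332]
tcp_rot: [0.26, 0.966, 0.0, 0.001]
contact_force: [-0.4, -0.1, -1.2]
opening: -0.0
finger_force: 0.1
time: 9.62
eef_pos: [0.5802, -0.0746, 0.0338]
tcp_rot: [0.351, 0.937, 0.0, 0.002]
contact_force: [0.9, 0.8, -0.1]
opening: 0.003
finger_force: 0.4
bar_end 0.7 [279. 288.] [ 0.562  -0.0848  0.056 ]
wing_head 0.91 [254. 245.] [ 0.5364 -0.0636  0.1008]
[ 0.58009427 -0.07450842  0.03368077] [-1.07755701 -1.8572223   5.48454881]
```

The bar is moving now: its end went from (.574,-.070) to (.562,-.085). Continuing.

```bash
python3 -m handwheel '[[[0,-0.0012,-0.0079,0,3.6],[0,-0.0012,-0.0079,0,3.6],[0,-0.0012,-0.0079,0,3.6],[0,-0.0012,-0.0079,0,3.6],[0,-0.0012,-0.0079,0,3.6],[0,-0.0012,-0.0079,0,3.6],[0,-0.0012,-0.0079,0,3.6],[0,-0.0012,-0.0079,0,3.6],[0,0,0,0,0]]]'
cat > look.py <<'E'
from h import *
c=cam('wrist');viewer.read_camera('wrist')
s=get_state(); r=R.from_quat(s['tcp_rot']); P=np.array([.466,-.0125,0])
for n,z in [('pivot_axis',.056),('bar_end',.056),('wing_head',.1008),('control_board',.024)]:
    for a in viewer.pinpoint('wrist',n)[:2]:
        px=np.array(a['xy'])*[640,480]; w=ray('wrist',px,z,c); d=w-P; print(n,round(a['confidence'],2),px.round(),w.round(4),'ang',np.degrees(np.arctan2(d[1],d[0])).round(1))
print(s['eef_pos'],s['contact_force'],s['wrist_torque'],'tool rel pivot',r.inv().apply(s['eef_pos']-P)[:2],'phi',np.degrees(np.arctan2(*r.as_matrix()[1::-1,1])))
E
python3 look.py
```

```text
time: 10.57
eef_pos: [0.5366, -0.1202, 0.0338]
tcp_rot: [0.572, 0.82, 0.0, 0.004]
contact_force: [3.4, -2.0, 2.3]
opening: -0.002
finger_force: 2.3
wing_head 0.64 [251. 247.] [ 0.5028 -0.0904  0.1008] ang -64.7
control_board 0.75 [195. 195.] [ 0.4622 -0.1017  0.024 ] ang -92.5
[ 0.536525   -0.11994683  0.03373715] [ 2.88082914 -2.23800325  3.9529853 ] [-0.46263634 -0.46493896  0.02175499] tool rel pivot [-0.1254328   0.02890697] phi 20.34477013748892
```

```bash
python3 -m handwheel '[[[0,-0.0012,-0.006,0,2.7],[0,0,-0.004,0,0],[0,0,-0.002,0,0],[0,0,0,0,0]]]'; python3 -m handwheel '[[[0,0,-0.002,0,0],[0,0,0,0,0]]]';python3 look.py
```

```text
time: 11.15
eef_pos: [0.5261, -0.1247, 0.0338]
tcp_rot: [0.59, 0.807, 0.001, 0.004]
contact_force: [5.1, -3.2, 3.5]
opening: 0.001
finger_force: 4.0
time: 11.32
eef_pos: [0.5244, -0.1252, 0.0337]
tcp_rot: [0.59, 0.807, 0.001, 0.004]
contact_force: [5.3, -3.0, 5.0]
opening: 0.002
finger_force: 4.0
pivot_axis 0.25 [458. 196.] [ 0.5617 -0.0634  0.056 ] ang -28.0
wing_head 0.94 [262. 245.] [ 0.4946 -0.0924  0.1008] ang -70.3
control_board 0.78 [219. 201.] [ 0.4627 -0.1027  0.024 ] ang -92.1
[ 0.52435089 -0.12517676  0.03371393] [ 5.53851637 -4.06092578  4.18300484] [-0.5867164  -0.80052294  0.04612999] tool rel pivot [-0.12524388  0.02155901] phi 17.67527864409841
```

Friction force is still only about 6 N, so it isn't at the stop yet. I'll creep on.

```bash
for i in 1 2 3; do python3 -m handwheel '[[[0,0,-0.002,0,0],[0,0,0,0,0]]]' | grep -E 'eef|contact'; done;python3 look.py
```

```text
eef_pos: [0.5226, -0.1258, 0.0338]
contact_force: [5.7, -4.1, 4.0]
eef_pos: [0.5206, -0.1264, 0.0338]
contact_force: [5.4, -4.0, 3.8]
eef_pos: [0.5187, -0.1269, 0.0338]
contact_force: [4.8, -3.0, 3.4]
wing_head 0.78 [268. 250.] [ 0.4912 -0.095   0.1008] ang -73.0
control_board 0.79 [233. 200.] [ 0.4636 -0.1021  0.024 ] ang -91.5
[ 0.5186887  -0.126939    0.03373693] [ 5.64680665 -3.57810116  4.09129031] [-0.48897027 -0.83804425 -0.01868478] tool rel pivot [-0.12519665  0.01566432] phi 17.66138382254823
```

```bash
for i in 1 2 3 4; do python3 -m handwheel '[[[0,0,-0.0015,0,0],[0,0,0,0,0]]]' | grep -E 'eef|contact'; done;python3 look.py
```

```text
eef_pos: [0.5181, -0.1272, 0.0338]
contact_force: [8.2, -2.5, 1.9]
eef_pos: [0.518, -0.1273, 0.0339]
contact_force: [11.4, -0.9, 0.3]
eef_pos: [0.518, -0.1273, 0.0339]
contact_force: [16.1, 1.9, -3.3]
eef_pos: [0.5179, -0.1274, 0.034]
contact_force: [20.0, 2.4, -6.0]
pivot_axis 0.69 [469. 192.] [ 0.5593 -0.0633  0.056 ] ang -28.5
bar_end 0.71 [281. 290.] [ 0.4977 -0.1274  0.056 ] ang -74.6
wing_head 0.65 [273. 247.] [ 0.4908 -0.0941  0.1008] ang -73.1
control_board 0.87 [236. 197.] [ 0.4644 -0.1005  0.024 ] ang -91.1
control_board 0.66 [282. 291.] [ 0.4995 -0.1421  0.024 ] ang -75.5
[ 0.51792541 -0.1274014   0.03399632] [20.55107519  2.35659013 -5.85705006] [ 0.49352313 -3.40178857 -0.10901891] tool rel pivot [-0.12542694  0.01575337] phi 17.43716664174792
```

The arm has hit its stop at 20 N. Backing off, rising, and looking from above the wings.

```bash
python3 -m handwheel '[[[0,0,0.009,0,0],[0,0,0.009,0,0],[0,0,0,-0.033,0],[0,0,0,-0.033,0],[0,0,0,-0.033,0],[0,0,0,-0.033,0],[0,0,0,-0.033,0],[0.085,0.01,-0.02,0,0],[0.085,0,0,0,0],[0.085,0,0,0,0],[0.085,0,0,0,0]]]'
python3 look.py
python3 - <<'E'
from h import *
c=cam('wrist'); im=viewer.read_camera('wrist'); cv2.imwrite('pics/w4.png',im)
o=viewer.outline_of('wrist','wing_head')[0]; m=o['mask']
ys,xs=np.nonzero(m); P=np.array([ray('wrist',(x,y),.108,c)[:2] for x,y in zip(xs,ys)])
print(o['confidence'],cv2.minAreaRect(np.float32(P*1000)), P.mean(0))
w,v=np.linalg.eigh(np.cov(P.T)); print(w**.5, np.degrees(np.arctan2(v[1,1],v[0,1])))
E
```

```text
time: 14.15
eef_pos: [0.504, -0.1178, 0.1948]
tcp_rot: [0.59, 0.807, -0.0, -0.002]
contact_force: [-1.0, -0.5, -0.1]
opening: 0.564
finger_force: 0.0
pivot_axis 0.77 [320.  85.] [ 0.4666 -0.0123  0.056 ] ang 19.5
bar_end 0.6 [322. 231.] [ 0.5048 -0.1255  0.056 ] ang -71.0
wing_head 0.93 [328. 201.] [ 0.4986 -0.0917  0.1008] ang -67.6
control_board 0.92 [287. 187.] [ 0.4621 -0.1028  0.024 ] ang -92.5
control_board 0.9 [322. 356.] [ 0.5492 -0.2668  0.024 ] ang -71.9
[ 0.50423253 -0.11793131  0.19482743] [-0.11884857 -0.74788907 -0.96494591] [ 0.00695925 -0.0328835   0.05320053] tool rel pivot [-0.11145242  0.00390955] phi 17.624685733278568
0.75 ((495.9275817871094, -91.82441711425781), (11.64876937866211, 39.303035736083984), 49.44483184814453) [ 0.49573991 -0.0919615 ]
[0.00315385 0.01085427] 139.83662154336574
```

View pics/w4.png

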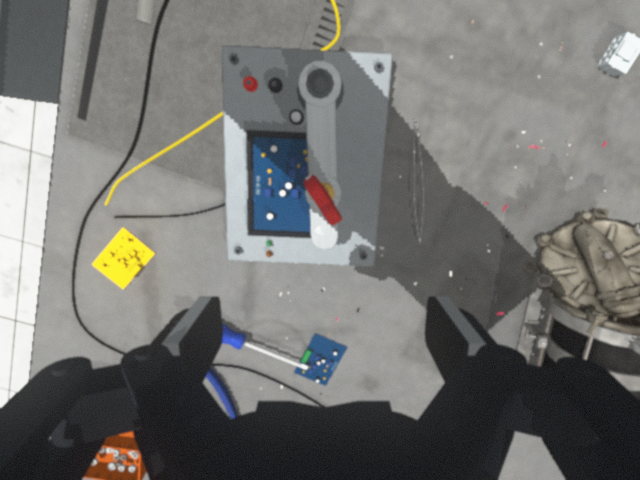

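The arm now lies parallel to the plate's edges, home: pivot (320,83), end (322,232). Wings are at (323,200), about 122° off seat. Turning to square up on the wings and lowering.

```bash
python3 -m handwheel '[[[0.085,0.0134,-0.0011,0.015,0],[0.085,0.0134,-0.0011,0.015,0],[0.085,0,0,0.02,-6.4],[0.085,0,0,0.02,-6.4],[0.085,0,0,0,-6.4],[0.085,0,0,0,-6.4],[0.085,0,0,0,-6.4],[0.085,0,0,0,0],[0.085,0,0,0,0]]]'
cat > wing.py <<'E'
from h import *
c=cam('wrist'); im=viewer.read_camera('wrist'); cv2.imwrite('pics/w5.png',im)
s=get_state(); r=R.from_quat(s['tcp_rot'])
hsv=cv2.cvtColor(im,cv2.COLOR_BGR2HSV)
def tc(px,z): return r.inv().apply(ray('wrist',px,z,c)-s['eef_pos'])*1000
for name,m in [('net',[o['mask'] for o in viewer.outline_of('wrist','wing_head')[:1]]),]:
  for k in m:
    ys,xs=np.nonzero(k); print(xs.min(),xs.max(),ys.min(),ys.max())
    P=np.float32([tc((x,y),.112)[:2] for x,y in zip(xs,ys)]); print('rect tool mm',cv2.minAreaRect(P))
for a in viewer.pinpoint('wrist','wing_head')[:2]:
    px=np.array(a['xy'])*[640,480]; print('pin',a['confidence'],px,tc(px,.1007),ray('wrist',px,.1007,c))
print(s['eef_pos'],s['opening'],s['qpos'],'phi',np.degrees(np.arctan2(*r.as_matrix()[1::-1,1])))
E
python3 wing.py
```

```text
time: 15.25
eef_pos: [0.495, -0.0938, 0.1269]
tcp_rot: [0.347, 0.938, 0.0, -0.0]
contact_force: [-0.4, -0.1, 0.5]
opening: 0.996
finger_force: 0.0
317 336 232 301
rect tool mm ((3.056293487548828, 1.4462637901306152), (10.210582733154297, 39.6502685546875), 88.67635345458984)
pin 0.88 [329.088 265.008] [ 0.42363816  2.97838165 26.26853866] [ 0.49662935 -0.09128365  0.1007    ]
pin 0.2 [286.4   211.392] [ 31.61489564 -20.60612524  26.26727237] [ 0.4575968 -0.0889207  0.1007   ]
[ 0.49501375 -0.09382199  0.12696848] 0.9975352955697436 [-3.88951174e-01 -7.24425700e-03  2.06322436e+00  1.67459778e-05
  1.08558339e+00 -1.25188123e+00] phi 49.441802518046195
```

View pics/w5.png

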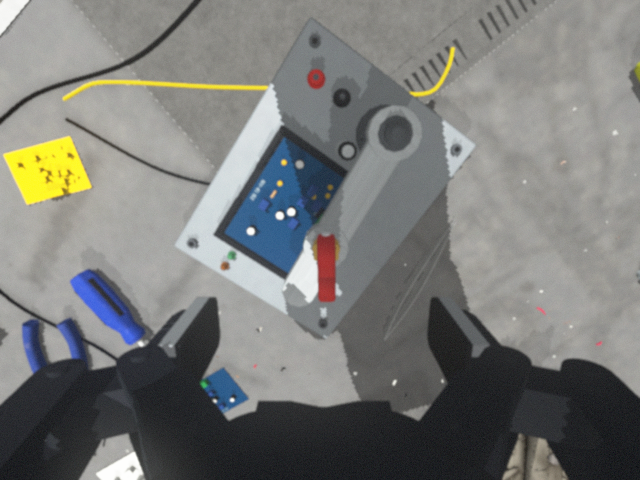

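The wings stand upright at (327,268), square to the pads within about 1°, with a +2 mm offset in tool y. Descending and gripping.

```bash
python3 -m handwheel '[[[0.085,0.0005,0.001,0.02,0],[0.085,0.0005,0.001,0.02,0],[0.085,0,0,0.019,0],[0.04,0,0,0,0],[0.04,0,0,0,0],[0.02,0,0,0,0],[0.02,0,0,0,0],[0.02,0,0,0,0]]]' 40
python3 -m handwheel '[[[0.014,0,0,0,0],[0.010,0,0,0,0],[0.005,0,0,0,0],[0.005,0,0,0,0],[0.005,0,0,0,0]]]'
python3 -c "
from h import *
s=get_state(); print(s['eef_pos'],s['opening']*85.4,s['finger_force'],s['contact_force'],s['wrist_torque'])"
```

```text
time: 16.07
eef_pos: [0.4965, -0.092, 0.0695]
tcp_rot: [0.345, 0.938, -0.0, 0.001]
contact_force: [0.1, -0.8, 0.2]
opening: 0.297
finger_force: 0.0
time: 16.48
eef_pos: [0.4958, -0.0923, 0.0689]
tcp_rot: [0.345, 0.939, -0.001, 0.0]
contact_force: [-3.4, -2.6, 5.4]
opening: 0.108
finger_force: 41.1
[ 0.4957617  -0.09227903  0.06891922] 9.197833628543199 41.06906019151211 [-3.42562541 -2.63443244  5.37926274] [-0.36764084  0.50157275  0.03430998]
```

```bash
for i in 1 2; do python3 -m handwheel '[[[0.005,0.0011,-0.0017,0,0],[0.005,0,0,0,0]]]' |grep -E 'eef|contact|opening'; done
python3 -c "
from h import *
s=get_state(); print(s['wrist_torque'])"
```

```text
eef_pos: [0.4955, -0.0924, 0.069]
contact_force: [4.3, 0.5, 2.6]
opening: 0.109
eef_pos: [0.4939, -0.0929, 0.069]
contact_force: [6.7, 0.0, 2.1]
opening: 0.11
[ 0.07974105 -0.76285162 -0.08259316]
```

```bash
for i in 1 2; do python3 -m handwheel '[[[0.005,0.0011,-0.0017,0,0],[0.005,0,0,0,0]]]' |grep -E 'eef|contact|opening'; done
python3 -c "
from h import *
s=get_state(); print(s['wrist_torque'])"
```

```text
eef_pos: [0.4921, -0.0935, 0.069]
contact_force: [5.8, 0.9, 0.7]
opening: 0.111
eef_pos: [0.4901, -0.0941, 0.069]
contact_force: [6.3, 0.2, 1.9]
opening: 0.106
[ 0.05328894 -0.81340769 -0.05131938]
```

```bash
for i in 1 2 3; do python3 -m handwheel '[[[0.005,0.0008,-0.0013,0,0],[0.005,0,0,0,0]]]' |grep -E 'eef|contact|opening'; done
python3 -c "
from h import *
s=get_state(); print(s['wrist_torque'])"
```

```text
eef_pos: [0.4893, -0.0943, 0.0691]
contact_force: [7.2, 2.1, 0.7]
opening: 0.107
eef_pos: [0.4892, -0.0944, 0.0691]
contact_force: [12.5, 2.7, -2.2]
opening: 0.11
eef_pos: [0.489, -0.0945, 0.0691]
contact_force: [17.3, 4.3, -4.5]
opening: 0.105
[ 0.84778518 -2.36142923  0.07423465]
```

Home again with the screw in the grip; the fingers had dragged it a few mm open. Easing the push a little and turning clockwise.

```bash
cat > st.py <<'E'
from h import *
s=get_state(); r=R.from_quat(s['tcp_rot']); print(s['time'],s['eef_pos'].round(4),'F',s['contact_force'].round(1),'T',s['wrist_torque'].round(3),'open mm',round(s['opening']*85.4,1),'grip',round(s['finger_force'],1),'phi',np.degrees(np.arctan2(*r.as_matrix()[1::-1,1])).round(2),'q6',s['qpos'][5].round(3))
E
python3 -m handwheel '[[[0.005,-0.0006,0.0009,0,0],[0.005,0,0,0,0]]]'|grep contact; python3 st.py
python3 -m handwheel '[[[0.005,0,0,0.00004,6],[0.005,0,0,0.00004,6],[0.005,0,0,0.00004,6],[0.005,0,0,0.00004,6],[0.005,0,0,0.00004,6],[0.005,0,0,0,0]]]'|grep contact; python3 st.py
python3 -m handwheel '[[[0.005,0,0,0.00004,6],[0.005,0,0,0.00004,6],[0.005,0,0,0.00004,6],[0.005,0,0,0.00004,6],[0.005,0,0,0.00004,6],[0.005,0,0,0,0]]]'|grep contact; python3 st.py
```

```text
contact_force: [13.4, 2.9, -3.0]
17.8167 [ 0.4891 -0.0944  0.0691] F [13.4  2.9 -3. ] T [ 0.528 -1.84  -0.018] open mm 9.3 grip 40.2 phi 49.47 q6 -1.265
contact_force: [15.0, 4.7, -3.1]
18.3167 [ 0.4893 -0.0943  0.069 ] F [15.   4.7 -3.1] T [ 0.679 -1.994 -0.066] open mm 9.0 grip 40.2 phi 19.25 q6 -0.738
contact_force: [15.6, 4.8, -4.4]
18.8167 [ 0.4897 -0.0942  0.0688] F [15.6  4.8 -4.4] T [ 0.686 -2.097 -0.055] open mm 9.2 grip 40.2 phi -10.75 q6 -0.214
```

```bash
python3 -m handwheel '[[[0.005,0,0,0.00004,6],[0.005,0,0,0.00004,6],[0.005,0,0,0.00004,6],[0.005,0,0,0.00004,6],[0.005,0,0,0.00004,6],[0.005,0,0,0.00004,6],[0.005,0,0,0.00004,6],[0.005,0,0,0.00004,6],[0.005,0,0,0,0]]]'|grep contact; python3 st.py
for i in 1 2 3; do python3 -m handwheel '[[[0.005,0,0,0.00002,3],[0.005,0,0,0,0]]]'|grep contact; python3 st.py; done
```

```text
contact_force: [17.7, 4.2, -5.4]
19.5667 [ 0.49   -0.0945  0.0686] F [17.7  4.2 -5.4] T [ 0.65  -2.211 -0.053] open mm 8.8 grip 40.0 phi -58.76 q6 0.623
contact_force: [15.8, 5.0, -5.3]
19.7333 [ 0.4901 -0.0945  0.0685] F [15.8  5.  -5.3] T [ 0.606 -2.23  -0.093] open mm 8.9 grip 40.0 phi -61.65 q6 0.674
contact_force: [16.1, 3.9, -4.7]
19.9 [ 0.4901 -0.0946  0.0685] F [16.1  3.9 -4.7] T [ 0.622 -2.273 -0.045] open mm 8.9 grip 40.0 phi -64.65 q6 0.726
contact_force: [17.1, 3.3, -4.7]
20.0667 [ 0.4901 -0.0946  0.0685] F [17.1  3.3 -4.7] T [ 0.537 -2.208 -0.04 ] open mm 9.0 grip 40.0 phi -67.65 q6 0.779
```

```bash
for i in 1 2 3; do python3 -m handwheel '[[[0.005,0,0,0,2],[0.005,0,0,0,0]]]'|grep contact; python3 st.py; done
```

```text
contact_force: [16.9, 3.4, -4.7]
20.2333 [ 0.4901 -0.0946  0.0685] F [16.9  3.4 -4.7] T [ 0.584 -2.191 -0.025] open mm 9.3 grip 40.0 phi -69.62 q6 0.813
contact_force: [16.0, 3.1, -4.5]
20.4 [ 0.4901 -0.0946  0.0685] F [16.   3.1 -4.5] T [ 0.585 -2.235 -0.067] open mm 9.1 grip 40.0 phi -71.61 q6 0.848
contact_force: [16.2, 3.5, -5.1]
20.5667 [ 0.4902 -0.0946  0.0685] F [16.2  3.5 -5.1] T [ 0.529 -2.221 -0.026] open mm 9.1 grip 40.0 phi -73.61 q6 0.883
```

```bash
for i in 1 2 3 4; do python3 -m handwheel '[[[0.005,0,0,0,2],[0.005,0,0,0,0]]]'|grep contact; python3 st.py; done
```

```text
contact_force: [16.5, 3.9, -5.5]
20.7333 [ 0.4901 -0.0947  0.0685] F [16.5  3.9 -5.5] T [ 0.564 -2.245  0.308] open mm 8.8 grip 40.1 phi -75.52 q6 0.916
contact_force: [16.4, 4.2, -4.9]
20.9 [ 0.4902 -0.0948  0.0685] F [16.4  4.2 -4.9] T [ 0.611 -2.465  0.941] open mm 9.2 grip 48.5 phi -77.32 q6 0.949
contact_force: [16.9, 4.5, -5.3]
21.0667 [ 0.4901 -0.0948  0.0686] F [16.9  4.5 -5.3] T [ 0.675 -2.447  1.332] open mm 9.3 grip 62.6 phi -79.17 q6 0.982
contact_force: [17.5, 4.0, -5.8]
21.2333 [ 0.4901 -0.0948  0.0686] F [17.5  4.  -5.8] T [ 0.704 -2.524  1.804] open mm 9.0 grip 78.3 phi -81.03 q6 1.015
```

It's seated: torque rises from φ ≈ -74.5°. Unwinding to find where the torque releases, which would show any slip.

```bash
for i in 1 2 3 4; do python3 -m handwheel '[[[0.005,0,0,0,-2],[0.005,0,0,0,0]]]'|grep contact; python3 st.py; done
```

```text
contact_force: [16.5, 4.6, -4.8]
21.4 [ 0.4902 -0.0948  0.0686] F [16.5  4.6 -4.8] T [ 0.639 -2.462  1.351] open mm 9.2 grip 61.6 phi -79.04 q6 0.98
contact_force: [16.3, 4.6, -5.0]
21.5667 [ 0.4901 -0.0948  0.0685] F [16.3  4.6 -5. ] T [ 0.555 -2.41   0.859] open mm 9.3 grip 47.6 phi -77.18 q6 0.947
contact_force: [15.9, 2.7, -4.4]
21.7333 [ 0.4901 -0.0947  0.0685] F [15.9  2.7 -4.4] T [ 0.567 -2.246  0.236] open mm 9.3 grip 40.0 phi -75.4 q6 0.915
contact_force: [17.6, 3.5, -5.1]
21.9 [ 0.4901 -0.0947  0.0685] F [17.6  3.5 -5.1] T [ 0.585 -2.243  0.074] open mm 8.7 grip 40.0 phi -73.48 q6 0.88
```

No slip, so the seat is at φ = -74.6°. Backing off to φ = +15.4°, which is 89° more.

```bash
python3 -m handwheel '[[[0.005,0,0,-0.00004,-6],[0.005,0,0,-0.00004,-6],[0.005,0,0,-0.00004,-6],[0.005,0,0,-0.00004,-6],[0.005,0,0,-0.00004,-6],[0.005,0,0,-0.00004,-6],[0.005,0,0,-0.00004,-6],[0.005,0,0,-0.00004,-6],[0.005,0,0,-0.00004,-6],[0.005,0,0,0,0]]]'|grep contact; python3 st.py
python3 -m handwheel '[[[0.005,0,0,-0.00004,-6],[0.005,0,0,-0.00004,-6],[0.005,0,0,-0.00004,-6],[0.005,0,0,-0.00004,-6],[0.005,0,0,-0.00004,-6],[0.005,0,0,0,-5],[0.005,0,0,0,0],[0.005,0,0,0,0]]]'|grep contact; python3 st.py
```

```text
contact_force: [16.3, 5.0, -4.6]
22.7333 [ 0.4897 -0.0943  0.0688] F [16.3  5.  -4.6] T [ 0.772 -2.183  0.045] open mm 9.0 grip 40.2 phi -19.34 q6 -0.065
contact_force: [14.2, 5.4, -3.0]
23.4 [ 0.4894 -0.0943  0.069 ] F [14.2  5.4 -3. ] T [ 0.711 -1.973  0.077] open mm 9.3 grip 40.3 phi 15.49 q6 -0.672
```

```bash
python3 - <<'E'
from h import *
a=viewer.read_camera('wrist'); c=cam('wrist')
for n,z in [('pivot_axis',.056),('bar_end',.056),('wing_head',.1),('control_board',.024)]:
    print(n,[(round(x['confidence'],2),ray('wrist',np.array(x['xy'])*[640,480],z,c).round(4)) for x in viewer.pinpoint('wrist',n)[:2]])
b=viewer.read_camera('scene')
cv2.imwrite('pics/fin.png',np.hstack([cv2.resize(a,(400,300)),cv2.resize(b[190:310,220:380],(400,300))]))
E
python3 st.py
```

```text
pivot_axis [(0.76, array([ 0.4676, -0.0122,  0.056 ]))]
bar_end [(0.74, array([ 0.4982, -0.1268,  0.056 ]))]
wing_head [(0.56, array([ 0.4906, -0.0953,  0.1   ]))]
control_board [(0.91, array([ 0.3319, -0.2164,  0.024 ])), (0.86, array([ 0.4639, -0.1021,  0.024 ]))]
23.7 [ 0.4894 -0.0943  0.0689] F [14.4  3.9 -4. ] T [ 0.719 -1.991  0.044] open mm 9.1 grip 40.3 phi 15.48 q6 -0.672
```

View pics/fin.png

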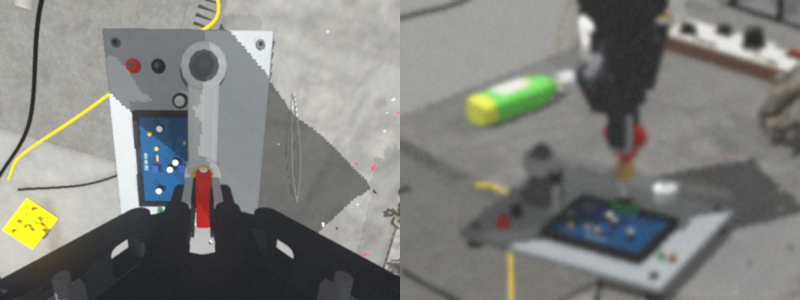

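The arm is home and parallel to the plate. The wings, at (203,195), are gripped along the arm a quarter turn off seat, and the board is in its nest with the loose items undisturbed. Handing in.

```bash
python3 -c "
from plant import sign_off; print(sign_off())"
```

```text
the job is handed in; nothing more can be done
None
```

The jig arm is home against its stop, the thumbscrew was seated and then backed off a quarter turn (90°), and the gripper still holds it ready for the locknut; the board is in its nest, and the job was handed in at about 24 s.

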